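# Seat a wear pad in the fence corner of a tilted angle plate and hold it

### The arm

A 6-joint arm with a two-finger parallel gripper is mounted at the origin on a cart in front of the work surface, level with it; the furniture and walls round the work are solid. World frame = base frame: x ahead of the robot, y to its left, z up, the work surface at z = 0. Lengths are in mm, angles in rad, forces in N, time in s.
With the tool pointing down it reaches from about 400 to 925 mm from the base axis. Payload 12.5 kg.
Tool frame: the origin (TCP) lies on the front face of the gripper's body, between the roots of the fingers; the fingertips stand 78 mm ahead of it and the grasp point (between the pads) lies 59 mm ahead of it (env.nose_length is the distance from the TCP to the fingertips, in mm); z points along the fingers, y is the line along which they close (so a half turn about z gives the same grasp; the last joint's range is limited). The gripper opens to 95 mm and grips with 3 to 60 N. Pads are 20 mm wide; open, the fingers measure 119 mm over their backs; the gripper's body (75 mm by 180 mm) begins 59 mm behind the grasp point.
Start: joints at [1.119, 0.491, 1.559, -0, 1.092, -0.106], TCP at [211.824, 588.021, 292.261] pointing down, gripper open.
Joint ranges: [-3.1, 3.1], [-0.84, 2.19], [0.05, 2.79], [-1.13, 4.28], [0.06, 2.93], [-2.69, 2.69]. Speed limits (rad/s): [2.22, 2.22, 2.79, 3.14, 3.14, 3.14].

### API

Orientations are given as [roll, pitch, yaw] about the fixed x, y, z axes, in that order (R = Rz(yaw) Ry(pitch) Rx(roll)).
In Python, from cell import env gives the robot as it stands.
- The arm moves only by the tool jog_arm, never from a script. Its argument "motion" is a list of rows, each a list of 7 numbers: the turn, a rotation vector about the tool's x, y, z in degrees, then the shift along the tool's x, y, z in mm, then the finger opening in mm, from 0 to 95.1. In form: [[wx, wy, wz, x, y, z, hand], ...]. A call has 1 to 10 rows; each row shifts and turns the commanded pose from where the row before left it, along the tool's axes as they then stand; what a row does not reach is not made up. A row lasts 1/8 s, in which the tool goes at most 62.5 mm and 10.7 degrees, less where a joint would pass 70% of its speed; a pose out of reach is approached as far as the arm can. A call is refused whole if a number of a shift passes 62.5 or a number of a turn 10.7, either way. A call with a gripper value outside its range is refused whole. The fingers move at their own pace and stop on an object; the grip force is fixed at half the most. Time passes only in rows, so rows that do not move let the fingers close. It gives the time, the measured TCP pose, the force, the opening and the grip force at its end, in the units of the state.
- env.state(): the state, without advancing time (a new reading comes with each control period).
- env.read_camera(name): name is "side" or "top" or "wrist"; returns a dict with "color" (400x640x3 uint8, red, green, blue), "z_map" (400x640 float32, mm along the optical axis (not along the pixel's ray), 0 where there is no reading), "camera_matrix" (3x3 intrinsics, pixels), "k1" (the pictures are not rectified: a ray, as slopes to the right and down, at radius r is drawn at 1 + k1 r^2 times it, then the intrinsics apply), "world_to_cam" (4x4, takes a point from world to camera coordinates). Camera axes: x right, y up, looking along -z (the intrinsics and any distortion apply to the point x, -y, -z); pixel columns grow to the right and rows downward; lengths in mm; the calibration is good to about 2 mm. A picture is of the moment at which its call begins.
- env.job_done(): hands the job in; it is judged then, once.
Trained networks look in the newest picture that a camera, given by its name, has taken for a name from the list of things; names that differ only in an ending like _2 or _b are one class to them, and where a whole thing is asked for, a point or a joint stands for the part that bears it (a point fixed in the world has none). Each returns a list of dicts, best first, with "score" (0 to 1); they miss things now and then, are a little off and sometimes report something else, mostly with a low value. They report only what shows in the picture. A call takes as long as a camera call.
- env.recognise(camera, thing): "location" ([column, row] in pixels, amid what is visible of it).
The state is a dict: "t": time; "joints": joint angles; "qvel": joint speeds; "tau": joint torques, N m; "eef_pos": TCP position; "tcp_rot": TCP orientation; "ft_force": force on the tool from outside, world axes, zero at the start; "moment": the same for the moment, N m; "opening": opening from 0.0 (shut) to 1.0 (fully open); "grip_force": force on a finger pad.
Only numpy, scipy, OpenCV 4.12 (cv2) and the standard library are available. Lean on these libraries where they do the work, as an engineer would, in place of code of your own. Each camera call takes 0.05 s, during which the arm holds its last target. There are 200 camera calls.

### The job

Pick up the steel wear pad by its rib and lay it on the sloping face of the angle plate, tilted to match the slope, rib pointing up the slope; push it square into the fence corner so that it touches both the ledge at the low edge and the side bar on the right. Finish while still gripping it there, pressing it firmly flush to the face (a push of around 10 N, as if a colleague were about to put in its screws): do not let go. Leave the other things on the bench alone.

Things in the scene. Friction and masses are not known exactly. Their poses are not given: they have to be found in the camera images.
- pad_center (a point): centre, half-way up (24 mm above the underside), of the wear pad: loose steel plate 70 x 56 x 12 mm with a grip rib on its middle, 44 mm long, 18 wide, 36 high (48 mm in all), about 0.2 kg. x: along the 70 mm side and the rib; y: across the rib (grip it across y); z: up out of the rib. Starts flat on the worktop, rib up. Same after half a turn
- corner (a point): inner corner of the fence, on the flat aluminium face, 130 mm up the slope x 101 mm wide, on the tilting table of the angle plate; low edge towards the robot. Tilt 15 to 29 degrees, different each time, hinge clamped: it does not yield to a hand. x up the slope, y level, to the left seen from the robot, z square out of the face. Seated pad: its centre at x 35, y 28, z 24 mm here
- tilt: the tilting table that carries the face and the fence; origin on its hinge axis, axes as the face. The fence on that face: two dark steel bars standing 8 mm out of it, fixed. Ledge along the low edge (10 mm wide, at x < 0), side bar up the right edge (11 mm wide, 100 mm long, at y < 0).
- angle_base: grey base of the angle plate, 165 x 130 mm, fixed to the worktop; origin on the worktop, 55 mm beyond the hinge, x level away from the robot under the slope. A grey quadrant bar 118 mm high, 36 mm wide, stands at its far left (x = 60, y = 68 mm), with the table's small clamp knob
- wear_pad: the same wear pad; origin at the centre of its underside, axes as above
- calliper: steel vernier calliper lying flat, 217 mm long; a bystander, origin at the centre of its underside
- paste_tin: round open tin, 66 mm across, 26 mm high; a bystander, origin at the centre of its underside
- key_tray: small open steel tray, 82 x 58 x 24 mm; a bystander, origin at the centre of its underside
- gear_housing: cast aluminium gear housing, 84 x 70 x 89 mm; a bystander, origin at the centre of its underside

How it is judged (in metres and radians):
At the end, for the whole second after the job is handed in: the pad lies flush on the sloping face (within 2 degrees, no gap over 2 mm), square (within 2 degrees) in the fence corner with no gap over 2.5 mm at the ledge or the side bar, pressed on the face with more than 4.5 N, still held by the fingers and at rest (x of pad_center in the frame of corner between 0.0325 and 0.0375 m and y of pad_center in the frame of corner between 0.0255 and 0.0305 m and z of pad_center in the frame of corner between 0.022 and 0.026 m and angle between the z axis of pad_center and the z axis of corner, either way round below 0.035 rad and angle between the x axis of pad_center and the x axis of corner, either way round below 0.035 rad and contact force between wear_pad and tilt_c0 above 4.5 N and contact force between the fingers and wear_pad above 3 N and linear speed of wear_pad below 0.02 m/s); the arm keeps its last pose, push and grip.
It fails at once if a bystander (calliper, tin, tray, gear housing) is moved by more than 30 mm (distance of any of calliper, paste_tin, key_tray, gear_housing from where it was at the start of the episode above 0.03 m).
It also fails if it takes over 59 s, if anything falls off the work surface, if the arm or the gripper's body presses on something with over 40 N, if the wrist force passes 120 N, or if a joint passes its speed limit or range.

## Working session

There is one attempt and no reset: what is moved stays moved. The work goes in short steps, Python scripts to look and compute and a tool call to move; the robot and the scene stay as the last step left them, time stands still between calls to the robot, and variables do not carry over. Pictures are saved under pics/ and viewed, at most 10 in all, crops included, and the job is handed in when it is done.

Besides the shell and the picture viewer there is one more tool, called after "Emit:" by a JSON object that holds its "op" and its "data", one argument or row to a line. jog_arm: Moves the arm, as the interface text tells. Its arguments: {"type":"object","properties":{"motion":{"type":"array"}},"required":["motion"]}

```bash
mkdir -p pics
cat > h.py <<'E'
import numpy as np, cv2
from cell import env
from scipy.spatial.transform import Rotation as R
def cloud(c):
    K=np.array(c["camera_matrix"]);z=np.array(c["z_map"]);h,w=z.shape
    u,v=np.meshgrid(np.arange(w),np.arange(h))
    pts=np.stack([u,v],-1).reshape(-1,1,2).astype(np.float64)
    s=cv2.undistortPoints(pts,K,np.array([c["k1"],0,0,0.])).reshape(h,w,2)
    P=np.stack([s[...,0]*z,-s[...,1]*z,-z,np.ones_like(z)],-1)
    W=P@np.linalg.inv(np.array(c["world_to_cam"])).T
    W[z<=0]=np.nan
    return W[...,:3]
def save(c,n): cv2.imwrite("pics/"+n,c["color"][...,::-1])
E
python3 - <<'E'
from h import *
for n in("top","side"):
    c=env.read_camera(n);save(c,n+"0.png");W=cloud(c);np.save(n+"0.npy",W)
    for t in("pad_center","corner","tilt","angle_base","calliper","paste_tin","key_tray","gear_housing"):
        for d in env.recognise(n,t)[:2]:
            u,v=map(int,np.round(d["location"]));print(n,t,round(d["score"],2),u,v,W[v,u].round())
print(env.state())
E
```

```text
top pad_center 0.57 256 215 [468. 244.  17.]
top pad_center 0.48 357 182 [ 585. -133.   59.]
top corner 0.96 360 181 [ 587. -144.   65.]
top tilt 0.89 360 183 [ 580. -144.   61.]
top angle_base 0.59 358 183 [ 581. -137.   57.]
top calliper 0.62 266 170 [643. 211.   7.]
top paste_tin 0.67 430 231 [ 406. -407.   15.]
top key_tray 0.67 430 192 [ 556. -416.    4.]
top gear_housing 0.84 206 178 [597. 422.  78.]
top gear_housing 0.63 255 216 [461. 243.  45.]
side pad_center 0.48 270 203 [449. 244.  15.]
side corner 0.83 362 219 [ 575. -162.   57.]
side tilt 0.72 276 201 [477. 246.  17.]
side tilt 0.58 362 218 [ 582. -154.   56.]
side angle_base 0.93 367 225 [ 559. -206.   55.]
side angle_base 0.68 275 200 [472. 245.  23.]
side paste_tin 0.55 372 282 [ 377. -435.   23.]
side paste_tin 0.17 364 216 [ 595. -149.   58.]
side key_tray 0.82 410 264 [ 555. -401.    4.]
side gear_housing 0.79 285 178 [606. 391.  53.]
side gear_housing 0.71 274 201 [467. 244.  20.]
{'t': 0.9, 'joints': array([ 1.11940419e+00,  4.90927657e-01,  1.55893280e+00, -1.85928933e-05,
        1.09169226e+00, -1.05609553e-01]), 'qvel': array([ 5.47269073e-04, -4.02784886e-04,  8.81757479e-04,  1.79895919e-03,
        2.44854724e-04, -5.73381796e-05]), 'tau': array([ 1.26611703e-04, -6.12467766e+01, -2.58421254e+01,  6.92517939e-02,
        4.45311063e-02,  4.98868403e-06]), 'eef_pos': array([211.82055382, 588.01141989, 292.23244146]), 'tcp_rot': array([3.14155468e+00, 2.06174186e-05, 2.79581864e+00]), 'ft_force': array([ 0.21712009,  0.5579278 , -0.20429925]), 'moment': array([ 0.00397829, -0.0148596 ,  0.02072391]), 'grip_force': 0.0, 'opening': 1.0009837580815295}
```

Run:
```python
from h import *
a=cv2.imread("pics/top0.png")[120:270,160:480];b=cv2.imread("pics/side0.png")[140:300,220:460]
cv2.imwrite("pics/t.png",np.vstack([cv2.resize(a,(640,300)),cv2.resize(b,(450,300))[:, :].copy() if 0 else cv2.copyMakeBorder(cv2.resize(b,(450,300)),0,0,0,190,cv2.BORDER_CONSTANT)]))
W=np.load("top0.npy")
# pad
m=(abs(W[...,0]-465)<70)&(abs(W[...,1]-244)<70)&(W[...,2]>7)&(W[...,2]<70)
P=W[m];print(len(P),np.percentile(P[:,2],[5,25,50,75,95]).round())
hi=P[P[:,2]>35];print("rib",hi.mean(0).round(1),cv2.minAreaRect(hi[:,:2].astype(np.float32)))
print("all",cv2.minAreaRect(P[:,:2].astype(np.float32)))
# face
m=(abs(W[...,0]-585)<45)&(abs(W[...,1]+140)<35)
P=W[m];P=P[np.isfinite(P[:,0])]
for i in range(5):
    A=np.c_[P[:,:2],np.ones(len(P))];k=np.linalg.lstsq(A,P[:,2],rcond=None)[0];r=P[:,2]-A@k;P=P[abs(r)<max(2.5*r.std(),2)]
print(k,len(P),r.std(),np.degrees(np.arctan(np.hypot(k[0],k[1]))),np.degrees(np.arctan2(k[1],k[0])))
```

```text
314 [ 7.  9. 13. 19. 50.]
rib [469.  253.   46.9] ((469.3730773925781, 253.86537170410156), (43.7681884765625, 17.969057083129883), 13.386008262634277)
all ((462.12652587890625, 244.28878784179688), (130.02687072753906, 126.21338653564453), 6.541545867919922)
[ 2.94637479e-01 -1.49268268e-02 -1.14877723e+02] 462 3.2922877926189558 16.43686806257014 -2.900220348309584
```

View pics/t.png

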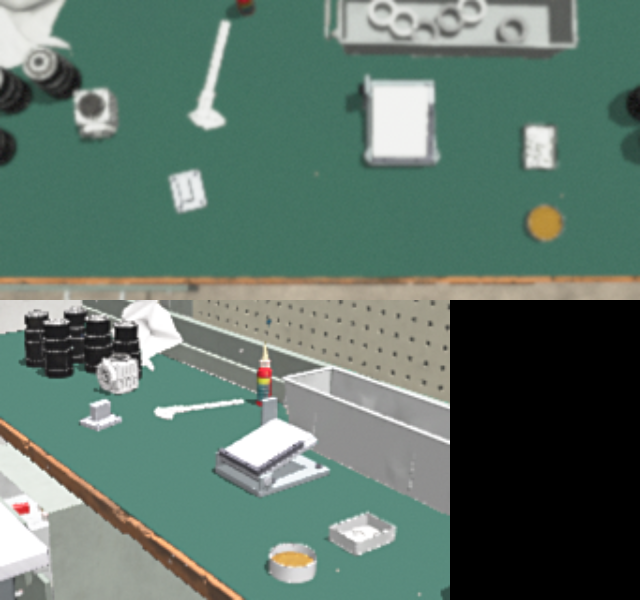

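The picture (top crop) shows the pad at left-centre (187,190 in the crop) with its rib running roughly along x, and the angle plate at (400,122). The calliper, tray, tin and housing are all clear of the path. I'm moving above the pad.

```bash
cat >> h.py <<'E'
def delta(target,Rt=None):
    "shift in present tool axes to target TCP (mm), then turn (rotvec deg, tool axes)"
    s=env.state();R0=R.from_euler("xyz",s["tcp_rot"])
    d=R0.inv().apply(np.array(target)-s["eef_pos"])
    w=np.degrees((R0.inv()*Rt).as_rotvec()) if Rt is not None else None
    print("shift",d.round(1),"turn",None if w is None else w.round(2))
    return d,w
E
python3 - <<'E'
from h import *
delta([469,250,250],R.from_euler("xyz",[np.pi,0,np.radians(193.4)]))
E
```

```text
shift [-356.5 -230.8   42.2] turn [  0.     0.   -33.21]
```

Emit:
{"op": "jog_arm", "data": {
  "motion": [
    [0, 0, 0, -45, -29, 5, 95],
    [0, 0, 0, -45, -29, 5, 95],
    [0, 0, 0, -45, -29, 5, 95],
    [0, 0, 0, -45, -29, 5, 95],
    [0, 0, 0, -45, -29, 5, 95],
    [0, 0, 0, -45, -29, 5, 95],
    [0, 0, 0, -45, -29, 5, 95],
    [0, 0, 0, -41, -28, 7, 95]
  ]
}}

```text
t: 1.9
eef_pos: [469.5, 248.5, 250.3]
tcp_rot: [3.141, 0.001, 2.796]
ft_force: [0.1, 0.5, 0.3]
opening: 0.996
grip_force: 0.0
```

Emit:
{"op": "jog_arm", "data": {
  "motion": [
    [0, 0, -8.3, 0, 0, 0, 95],
    [0, 0, -8.3, 0, 0, 0, 95],
    [0, 0, -8.3, 0, 0, 0, 95],
    [0, 0, -8.3, 0, 0, 0, 95],
    [0, 0, 0, 0, 0, 0, 95],
    [0, 0, 0, 0, 0, 0, 95]
  ]
}}

```text
t: 2.65
eef_pos: [468.4, 250.1, 250.3]
tcp_rot: [3.141, 0.0, -2.911]
ft_force: [-0.1, -0.1, 0.7]
opening: 1.0
grip_force: 0.0
```

Run:
```python
from h import *
s=env.state();print(s["eef_pos"],s["tcp_rot"],s["t"])
c=env.read_camera("wrist");save(c,"w1.png");W=cloud(c)
print(env.recognise("wrist","pad_center")[:2],np.linalg.inv(c["world_to_cam"])[:3,3])
m=(abs(W[...,0]-469)<70)&(abs(W[...,1]-250)<70)
hi=W[m&(W[...,2]>40)&(W[...,2]<60)];pl=W[m&(W[...,2]>7)&(W[...,2]<60)]
for P in(hi,pl):
  print(len(P),P.mean(0),cv2.minAreaRect(P[:,:2].astype(np.float32))) if len(P) else 0
P=W[m];print(np.nanpercentile(P[:,2],[1,10,50,90,99]))
```

```text
[468.44289329 250.06215875 250.26707081] [ 3.14149090e+00  9.10868214e-05 -2.91100555e+00] 2.65
[{'location': [324.5, 188.0], 'score': 0.69}] [399.90473182 234.88051507 341.78400613]
865 [466.9844308  253.71791111  46.72515948] ((467.7000732421875, 253.75755310058594), (43.41603088378906, 17.210906982421875), 13.69851303100586)
3471 [464.68784427 253.17792464  20.17628298] ((467.90838623046875, 253.98995971679688), (70.08047485351562, 55.813175201416016), 14.139561653137207)
[ -1.19076152   0.37521381 273.13370831 292.98268018 298.01844445]
```

View pics/w1.png

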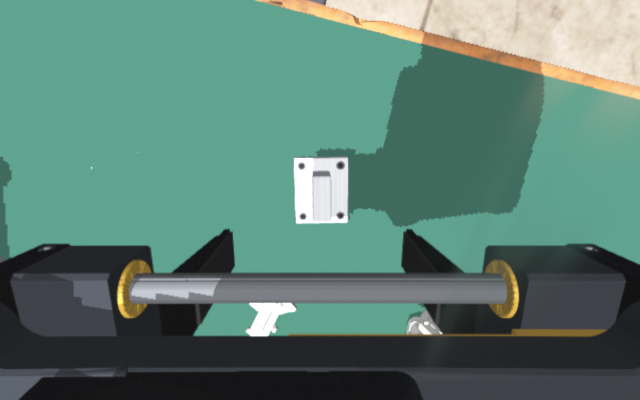

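The wrist view shows the pad alone at (321,190), rib vertical, plate 70 x 56 as it should be. It is centred at (467.8, 253.9), yaw 13.9°. I'm descending to grip it.

Emit:
{"op": "jog_arm", "data": {
  "motion": [
    [0, 0, -0.6, 0, 3.8, 0, 95],
    [0, 0, 0, 0, 0, 40, 95],
    [0, 0, 0, 0, 0, 40, 95],
    [0, 0, 0, 0, 0, 40, 95],
    [0, 0, 0, 0, 0, 34, 95],
    [0, 0, 0, 0, 0, 0, 95],
    [0, 0, 0, 0, 0, 0, 0],
    [0, 0, 0, 0, 0, 0, 0],
    [0, 0, 0, 0, 0, 0, 0],
    [0, 0, 0, 0, 0, 0, 0]
  ]
}}

```text
t: 4.0
eef_pos: [467.7, 253.8, 96.8]
tcp_rot: [3.141, 0.001, -2.898]
ft_force: [-0.8, -0.5, -0.3]
opening: 0.638
grip_force: 0.0
```

Emit:
{"op": "jog_arm", "data": {
  "motion": [
    [0, 0, 0, 0, 0, 0, 0],
    [0, 0, 0, 0, 0, 0, 0],
    [0, 0, 0, 0, 0, 0, 0],
    [0, 0, 0, 0, 0, 0, 0],
    [0, 0, 0, 0, 0, 0, 0]
  ]
}}

```text
t: 4.62
eef_pos: [467.6, 253.7, 96.2]
tcp_rot: [3.142, -0.0, -2.897]
ft_force: [0.3, -0.5, 0.5]
opening: 0.189
grip_force: 30.0
```

Emit:
{"op": "jog_arm", "data": {
  "motion": [
    [0, 0, 0, 0, 0, -30, 0],
    [0, 0, 0, 0, 0, -50, 0],
    [0, 0, 0, 0, 0, -50, 0],
    [0, 0, 0, 0, 0, -50, 0],
    [0, 0, 7, 0, 0, 0, 0],
    [0, 0, 7, 0, 0, 0, 0],
    [0, 0, 0, -40, -40, 0, 0],
    [0, 0, 0, -40, -40, 0, 0],
    [0, 0, 0, -40, -40, 0, 0],
    [0, 0, 0, -35, -50, 0, 0]
  ]
}}

```text
t: 5.88
eef_pos: [623.6, 82.5, 275.9]
tcp_rot: [3.141, -0.0, -3.141]
ft_force: [0.3, 1.3, -1.4]
opening: 0.186
grip_force: 30.0
```

Emit:
{"op": "jog_arm", "data": {
  "motion": [
    [0, 0, 0, 0, -50, 0, 0],
    [0, 0, 0, 0, -50, 0, 0],
    [0, 0, 0, 0, -50, 0, 0],
    [0, 0, 0, 0, -50, 0, 0],
    [0, 0, 0, 0, -24, 0, 0],
    [0, 0, 0, 0, 0, 0, 0],
    [0, 0, 0, 0, 0, 0, 0]
  ]
}}

```text
t: 6.75
eef_pos: [622.5, -139.2, 276.0]
tcp_rot: [3.141, -0.0, -3.141]
ft_force: [0.2, 0.4, -2.1]
opening: 0.187
grip_force: 30.0
```

Run:
```python
from h import *
s=env.state();print(s["eef_pos"],s["tcp_rot"],s["t"],s["opening"],s["ft_force"])
c=env.read_camera("wrist");save(c,"w2.png");W=cloud(c);np.save("w2.npy",W)
np.savez("w2c.npz",**{k:np.array(c[k]) for k in("camera_matrix","k1","world_to_cam")})
for t in("corner","pad_center","tilt"):
  for d in env.recognise("wrist",t)[:2]:
    u,v=map(int,d["location"]);print(t,d,W[v,u])
def pl(m):
  P=W[m];P=P[np.isfinite(P[:,0])]
  for i in range(8):
    A=np.c_[P[:,:2],np.ones(len(P))];k=np.linalg.lstsq(A,P[:,2],rcond=None)[0];r=P[:,2]-A@k;P=P[abs(r)<max(2.5*r.std(),.8)]
  print(k,len(P),r.std(),np.degrees(np.arctan(np.hypot(*k[:2]))),np.degrees(np.arctan2(k[1],k[0])))
pl((abs(W[...,0]-575)<30)&(abs(W[...,1]+140)<25)&(W[...,2]<110))
```

```text
[ 622.47368512 -139.21041871  276.04180972] [ 3.14104363e+00 -4.00070177e-04 -3.14117124e+00] 6.75 0.1868840398880509 [ 0.218847    0.37161897 -2.08446709]
corner {'location': [302.4, 135.8], 'score': 0.63} [ 565.00718617 -153.63352857   52.25463124]
pad_center {'location': [322.8, 220.9], 'score': 0.66} [ 600.5893966  -136.34175557  211.45517882]
tilt {'location': [302.8, 134.9], 'score': 0.71} [ 564.05995975 -153.60773097   52.58022253]
tilt {'location': [58.8, 117.7], 'score': 0.51} [ 548.75217707 -413.51815563   12.1603091 ]
[ 2.85396615e-01 -3.74840967e-03 -1.08634200e+02] 3339 0.696935325146943 15.92987105794437 -0.7524816165486287
```

View pics/w2.png

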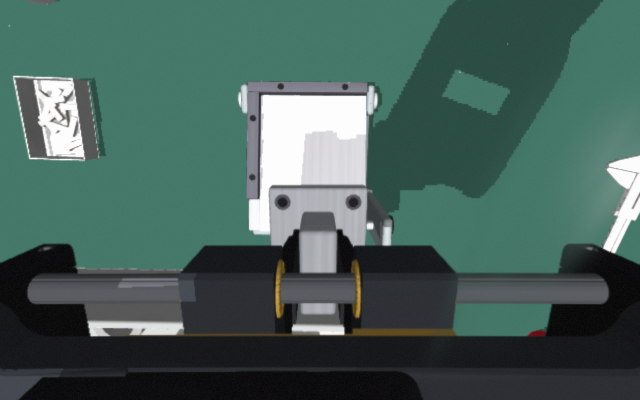

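The wrist view shows the ledge along the top (row 87), the side bar at left (col 252), the inner corner near (260,95), and the held pad square in the fingers at (320,195). Next I'm measuring the corner.

Run:
```python
from h import *
W=np.load("w2.npy");z=np.load("w2c.npz");g=cv2.imread("pics/w2.png",0).astype(float)
k=np.array([2.85396615e-01,-3.74840967e-03,-1.08634200e+02])
Tinv=np.linalg.inv(z["world_to_cam"]);o=Tinv[:3,3]
def hit(uv):
    s=cv2.undistortPoints(np.array(uv,float).reshape(-1,1,2),z["camera_matrix"],np.array([z["k1"],0,0,0.])).reshape(-1,2)
    d=np.c_[s[:,0],-s[:,1],-np.ones(len(s))]@Tinv[:3,:3].T
    n=np.array([-k[0],-k[1],1]);t=(k[2]-o@n)/(d@n);return o+t[:,None]*d
print("g col 300:",g[78:105,300],"row 140:",g[140,243:272])
print("h col",(W[78:105,300]@[-k[0],-k[1],1]-k[2]).round(1),(W[140,243:272]@[-k[0],-k[1],1]-k[2]).round(1))
led=[];side=[]
def cross(a):  # subpixel last dark->bright crossing at 150
    i=np.where((a[:-1]<150)&(a[1:]>=150))[0]
    return i[-1]+(150-a[i[-1]])/(a[i[-1]+1]-a[i[-1]])
for u in range(268,355,3): led.append((u,80+cross(g[80:104,u])))
for v in range(105,180,3): side.append((245+cross(g[v,245:272]),v))
L=hit(led);S=hit(side)
for n,Q in(("led",L),("side",S)):
    f=cv2.fitLine(Q[:,:2].astype(np.float32),cv2.DIST_HUBER,0,.01,.01).ravel();print(n,f,np.degrees(np.arctan2(f[1],f[0])),Q[[0,-1]].round(1))
# held pad
m=(W[...,2]>120)&(W[...,2]<200)&(abs(W[...,1]+140)<60)&(abs(W[...,0]-620)<80)
for lo,hi in((172,215),):
    pass
P=W[185:212,272:292].reshape(-1,3);print("plate top z",np.nanmedian(P[:,2]),"left edge")
h=W[150:225,255:385];mm=(abs(h[...,2]-np.nanmedian(P[:,2]))<8);Q=h[mm];print(len(Q),Q.min(0),Q.max(0),cv2.minAreaRect(Q[:,:2].astype(np.float32)))
A=np.c_[Q[:,:2],np.ones(len(Q))];print(np.linalg.lstsq(A,Q[:,2],rcond=None)[0])
```

```text
g col 300: [103. 103. 103. 100. 122. 127. 125. 129. 130. 130. 133. 133. 135. 127.
  83.  63.  76. 158. 248. 253. 253. 253. 253. 253. 253. 253. 253.] row 140: [102. 103. 102. 109. 142. 131. 131. 133. 135. 136. 136. 134. 130. 130.
 126.  79.  60. 129. 201. 206. 220. 252. 253. 253. 253. 253. 253. 253.
 253.]
h col [-36.3 -36.1 -38.6 -38.4   8.9   9.5   7.7   7.3   8.    7.1   8.8   8.1
   7.8   7.7   6.7   3.8   1.2  -1.   -1.4  -0.2  -0.2   0.8  -0.8   0.7
   0.2  -0.   -1. ] [-54.5 -55.9 -55.2 -55.7   8.5   8.8   8.1   7.5   7.3   8.2   7.6   7.9
   8.    6.7   9.    7.8   2.6  -1.4   0.   -0.3  -0.9   0.5   1.   -0.1
   0.8  -0.1  -0.7  -0.5  -0.5]
led [ 9.1556981e-03  9.9995810e-01  5.2786414e+02 -1.5032848e+02] 89.4754 [[ 527.4 -186.2   42.6]
 [ 528.1 -105.8   42.5]]
side [ 9.9995363e-01 -9.6326051e-03  5.6556549e+02 -1.9328903e+02] -0.5519161 [[ 537.3 -193.1   45.4]
 [ 603.6 -193.7   64.4]]
plate top z 190.8962996459946 left edge
3536 [ 587.70114869 -166.78173979  182.89800447] [ 610.03232652 -110.63229769  198.89528268] ((598.8704223632812, -138.7013702392578), (22.306283950805664, 56.14999771118164), 0.042720727622509)
[ 8.71557951e-02 -4.13048735e-04  1.38533400e+02]
```

```bash
cat >> h.py <<'E'
kk=np.array([.2854,-.0037]);C0=np.array([527.5,-192.9,42.6])
zc=np.array([-kk[0],-kk[1],1]);zc/=np.linalg.norm(zc)
a=np.radians(-.55);xc=np.array([np.cos(a),np.sin(a),0]);xc-=zc*(xc@zc);xc/=np.linalg.norm(xc);yc=np.cross(zc,xc)
RT=R.from_matrix(np.c_[-xc,yc,-zc]);RC=np.c_[xc,yc,zc]
def tcp_for(p): return C0+RC@np.array(p,float)+72.2*zc
def padc():
    s=env.state();Rt=R.from_euler("xyz",s["tcp_rot"]).as_matrix()
    return RC.T@(s["eef_pos"]+72.2*Rt[:,2]-C0)
E
python3 - <<'E'
from h import *
delta(tcp_for([45,38,60]),RT);print(tcp_for([45,38,60]))
W=np.load("w2.npy");h=W[150:225,255:385];Q=h[(abs(h[...,2]-191)<5)]
for i in range(6):
    A=np.c_[Q[:,:2],np.ones(len(Q))];k=np.linalg.lstsq(A,Q[:,2],rcond=None)[0];r=Q[:,2]-A@k;Q=Q[abs(r)<2*r.std()]
print(k,r.std(),len(Q),Q.min(0),Q.max(0))
P=W[225:300,305:332].reshape(-1,3);P=P[(P[:,2]>215)&(P[:,2]<240)];print("rib top",len(P),np.polyfit(P[:,0],P[:,2],1) if len(P)>20 else 0,np.nanmedian(W[225:300,318],axis=0))
E
```

```text
shift [ 87.8 -15.6  94.2] turn [  0.15 -15.92   0.6 ]
[ 534.85383849 -154.83492759  182.03748177]
[ 3.14602409e-03 -1.21668972e-03  1.88772407e+02] 0.5031951826295693 2779 [ 587.70114869 -166.50525626  189.77571081] [ 609.69948988 -110.77313237  191.86079327]
rib top 1291 [1.32363091e-01 1.45339713e+02] [ 602.94821226 -138.37048299  227.15055733]
```

Emit:
{"op": "jog_arm", "data": {
  "motion": [
    [0, -8, 0.3, 0, 0, 0, 0],
    [0, -7.9, 0.3, 0, 0, 0, 0],
    [0, 0, 0, 0, 0, 0, 0],
    [0, 0, 0, 0, 0, 0, 0]
  ]
}}

```text
t: 7.45
eef_pos: [622.8, -140.0, 276.5]
tcp_rot: [3.14, 0.275, 3.131]
ft_force: [-0.9, 0.5, -1.3]
opening: 0.187
grip_force: 30.0
```

Run:
```python
from h import *
delta(tcp_for([42,36,45]),RT);print(padc(),env.state()["ft_force"])
```

```text
shift [113.1 -17.9  82. ] turn [ 0.13 -0.16 -0.06]
[155.11459283  53.71889136 126.74794257] [-0.90154444  0.45360652 -1.29448364]
```

Emit:
{"op": "jog_arm", "data": {
  "motion": [
    [0.1, -0.2, 0, 30, 0, 0, 0],
    [0, 0, 0, 40, -9, 0, 0],
    [0, 0, 0, 33, -9, 10, 0],
    [0, 0, 0, 10, 0, 30, 0],
    [0, 0, 0, 0, 0, 30, 0],
    [0, 0, 0, 0, 0, 12, 0],
    [0, 0, 0, 0, 0, 0, 0],
    [0, 0, 0, 0, 0, 0, 0]
  ]
}}

```text
t: 8.45
eef_pos: [536.8, -157.4, 167.0]
tcp_rot: [-3.141, 0.282, 3.131]
ft_force: [0.7, -0.4, -1.1]
opening: 0.188
grip_force: 30.0
```

Run:
```python
from h import *
delta(tcp_for([39,32,26]),RT);print(padc(),RC.T@env.state()["ft_force"])
c=env.read_camera("wrist");save(c,"w3.png")
```

```text
shift [ 3.8 -3.5 19. ] turn [ 0.02  0.21 -0.06]
[43.02025635 35.52064921 45.01616805] [ 0.41099949 -0.41223034 -1.29802707]
```

View pics/w3.png

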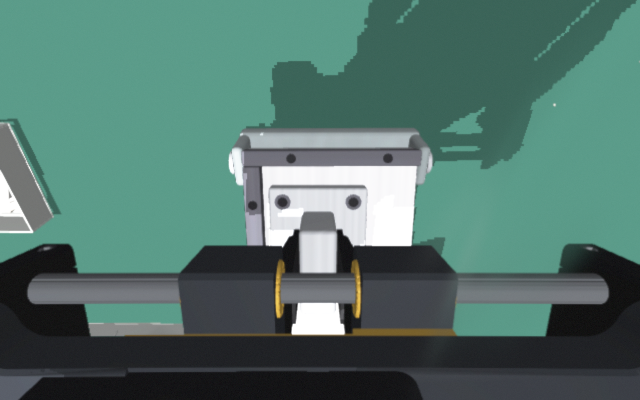

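The pad hovers inside the fence, plate edges at row 188 and col 270, square to the ledge (row 160) and side bar (col 255). I'm lowering it close to the face.

Emit:
{"op": "jog_arm", "data": {
  "motion": [
    [0, 0.2, 0, 0, 0, 10, 0],
    [0, 0, 0, 0, 0, 7, 0],
    [0, 0, 0, 0, 0, 0, 0],
    [0, 0, 0, 0, 0, 1, 0],
    [0, 0, 0, 0, 0, 0, 0],
    [0, 0, 0, 0, 0, 0, 0]
  ]
}}

```text
t: 9.25
eef_pos: [541.4, -157.4, 149.1]
tcp_rot: [-3.141, 0.278, 3.131]
ft_force: [0.1, -0.6, -0.8]
opening: 0.187
grip_force: 30.0
```

```bash
cat > s.py <<'E'
from h import *
s=env.state();w=(R.from_euler("xyz",s["tcp_rot"]).inv()*RT).as_rotvec(degrees=True)
print("pad",padc().round(2),"F",(RC.T@s["ft_force"]).round(1),"err",w.round(2),"M",(RC.T@s["moment"]).round(2),s["t"],s["grip_force"])
E
python3 s.py
```

```text
pad [42.27 35.5  26.48] F [-0.2 -0.6 -0.8] err [ 0.02 -0.01 -0.09] M [ 0.02  0.22 -0.03] 9.25 29.999746084213257
```

Now I'm stepping down in small moves to find the face.

Emit:
{"op": "jog_arm", "data": {
  "motion": [
    [0, 0, 0, 0, 0, 1, 0],
    [0, 0, 0, 0, 0, 0, 0],
    [0, 0, 0, 0, 0, 0, 0]
  ]
}}

```text
t: 9.62
eef_pos: [541.7, -157.4, 147.9]
tcp_rot: [-3.141, 0.278, 3.131]
ft_force: [-0.1, 0.2, -1.4]
opening: 0.187
grip_force: 30.0
```

Emit:
{"op": "jog_arm", "data": {
  "motion": [
    [0, 0, 0, 0, 0, 0.7, 0],
    [0, 0, 0, 0, 0, 0, 0],
    [0, 0, 0, 0, 0, 0, 0]
  ]
}}

```text
t: 10.0
eef_pos: [541.9, -157.5, 147.4]
tcp_rot: [-3.141, 0.278, 3.131]
ft_force: [-2.0, -0.0, 2.3]
opening: 0.187
grip_force: 30.0
```

Emit:
{"op": "jog_arm", "data": {
  "motion": [
    [0, 0, 0, 0, 0, 0.7, 0],
    [0, 0, 0, 0, 0, 0, 0],
    [0, 0, 0, 0, 0, 0, 0]
  ]
}}

```text
t: 10.38
eef_pos: [541.9, -157.4, 147.3]
tcp_rot: [-3.141, 0.278, 3.131]
ft_force: [-6.8, -0.1, 12.2]
opening: 0.191
grip_force: 30.0
```

```bash
python3 s.py
```

```text
pad [42.23 35.52 24.7 ] F [-3.2 -0.2 13.6] err [ 0.02  0.   -0.09] M [ 0.16  0.82 -0.04] 10.375 30.005870461463928
```

Contact found (≈14 N). Backing off slightly and sliding down to the ledge.

Emit:
{"op": "jog_arm", "data": {
  "motion": [
    [0, 0, 0, 0, 0, -0.8, 0],
    [0, 0, 0, 3, 0, 0, 0],
    [0, 0, 0, 3, 0, 0, 0],
    [0, 0, 0, 0, 0, 0, 0],
    [0, 0, 0, 0, 0, 0, 0]
  ]
}}

```text
t: 11.0
eef_pos: [535.9, -157.5, 145.7]
tcp_rot: [-3.141, 0.277, 3.13]
ft_force: [-2.1, -2.0, 2.4]
opening: 0.186
grip_force: 30.0
```

```bash
python3 s.py
```

```text
pad [36.04 35.43 24.76] F [-1.4 -2.   2.9] err [ 0.02 -0.04 -0.1 ] M [-0.28  0.37 -0.06] 11.0 30.0004979968071
```

Emit:
{"op": "jog_arm", "data": {
  "motion": [
    [0, 0, 0, 0.7, 0, 0, 0],
    [0, 0, 0, 0, 0, 0, 0],
    [0, 0, 0, 0, 0, 0, 0]
  ]
}}

```text
t: 11.38
eef_pos: [535.6, -157.4, 145.6]
tcp_rot: [-3.141, 0.278, 3.131]
ft_force: [-0.0, -0.8, 2.4]
opening: 0.187
grip_force: 30.0
```

```bash
python3 s.py
```

```text
pad [35.71 35.46 24.76] F [ 0.6 -0.8  2.3] err [ 0.01 -0.01 -0.09] M [-0.09 -0.21 -0.02] 11.375 30.0005641579628
```

Emit:
{"op": "jog_arm", "data": {
  "motion": [
    [0, 0, 0, 0.4, 0, 0, 0],
    [0, 0, 0, 0, 0, 0, 0],
    [0, 0, 0, 0, 0, 0, 0]
  ]
}}

```text
t: 11.75
eef_pos: [535.1, -157.4, 145.5]
tcp_rot: [-3.141, 0.278, 3.131]
ft_force: [1.8, 0.0, 2.5]
opening: 0.188
grip_force: 30.0
```

```bash
python3 s.py
```

```text
pad [35.18 35.53 24.76] F [2.5 0.  1.9] err [ 0.02 -0.02 -0.09] M [ 0.07 -0.23 -0.1 ] 11.75 30.000787675380707
```

Emit:
{"op": "jog_arm", "data": {
  "motion": [
    [0, 0, 0, 0, -3, 0, 0],
    [0, 0, 0, 0, -3, 0, 0],
    [0, 0, 0, 0, 0, 0, 0],
    [0, 0, 0, 0, 0, 0, 0]
  ]
}}

```text
t: 12.25
eef_pos: [534.5, -163.3, 145.3]
tcp_rot: [3.141, 0.276, 3.131]
ft_force: [-3.4, 2.2, 5.9]
opening: 0.181
grip_force: 30.0
```

```bash
python3 s.py
```

```text
pad [34.51 29.67 24.73] F [-1.7  2.1  6.6] err [ 0.06 -0.09 -0.08] M [0.43 0.41 0.09] 12.25 30.003482401371002
```

Emit:
{"op": "jog_arm", "data": {
  "motion": [
    [0, 0, 0, 0, -0.8, 0, 0],
    [0, 0, 0, 0, 0, 0, 0],
    [0, 0, 0, 0, 0, 0, 0]
  ]
}}

```text
t: 12.62
eef_pos: [534.5, -163.9, 145.3]
tcp_rot: [3.141, 0.276, 3.131]
ft_force: [-3.4, 3.1, 5.8]
opening: 0.186
grip_force: 30.0
```

```bash
python3 s.py
```

```text
pad [34.52 29.08 24.72] F [-1.7  3.1  6.5] err [ 0.07 -0.1  -0.08] M [0.65 0.29 0.08] 12.625 30.00270277261734
```

Emit:
{"op": "jog_arm", "data": {
  "motion": [
    [0, 0, 0, 0, -0.8, 0, 0],
    [0, 0, 0, 0, 0, 0, 0],
    [0, 0, 0, 0, 0, 0, 0]
  ]
}}

```text
t: 13.0
eef_pos: [534.5, -164.7, 145.3]
tcp_rot: [3.141, 0.276, 3.131]
ft_force: [-2.9, 4.1, 4.9]
opening: 0.186
grip_force: 30.0
```

```bash
python3 s.py
```

```text
pad [34.54 28.3  24.71] F [-1.5  4.1  5.6] err [ 0.07 -0.09 -0.08] M [0.78 0.12 0.14] 13.0 30.003032684326172
```

Emit:
{"op": "jog_arm", "data": {
  "motion": [
    [0, 0, 0, 0.8, 0, 0, 0],
    [0, 0, 0, 0, 0, 0, 0],
    [0, 0, 0, 0, 0, 0, 0]
  ]
}}

```text
t: 13.38
eef_pos: [534.3, -164.9, 145.2]
tcp_rot: [-3.142, 0.278, 3.131]
ft_force: [1.5, 4.0, 4.9]
opening: 0.188
grip_force: 30.0
```

```bash
python3 s.py
```

```text
pad [34.39 27.99 24.74] F [2.7 4.  4.3] err [ 0.03 -0.02 -0.09] M [ 0.97 -0.3   0.05] 13.375 30.001997351646423
```

Emit:
{"op": "jog_arm", "data": {
  "motion": [
    [0, 0, 0, 0, -0.8, 0, 0],
    [0, 0, 0, 0, 0, 0, 0],
    [0, 0, 0, 0, 0, 0, 0]
  ]
}}

```text
t: 13.75
eef_pos: [534.2, -165.7, 145.2]
tcp_rot: [-3.142, 0.278, 3.131]
ft_force: [2.8, 4.4, 3.8]
opening: 0.187
grip_force: 30.0
```

```bash
python3 s.py
```

```text
pad [34.37 27.2  24.7 ] F [3.7 4.4 2.9] err [ 0.03 -0.02 -0.09] M [ 1.01 -0.48  0.03] 13.75 30.002219080924988
```

Emit:
{"op": "jog_arm", "data": {
  "motion": [
    [0, 0, 0, 0, -0.5, 0, 0],
    [0, 0, 0, 0, 0, 0, 0],
    [0, 0, 0, 0, 0, 0, 0]
  ]
}}

```text
t: 14.12
eef_pos: [534.2, -166.0, 145.2]
tcp_rot: [3.141, 0.277, 3.131]
ft_force: [3.2, 6.4, 3.0]
opening: 0.185
grip_force: 30.0
```

```bash
python3 s.py;python3 - <<'E'
from h import *
c=env.read_camera("wrist");cv2.imwrite("pics/w4.png",cv2.resize(c["color"][130:270,200:440,::-1],(780,455),interpolation=cv2.INTER_CUBIC))
E
```

```text
pad [34.36 26.96 24.73] F [3.8 6.4 2. ] err [ 0.05 -0.03 -0.08] M [ 1.35 -0.5   0.07] 14.125 30.002349615097046
```

View pics/w4.png

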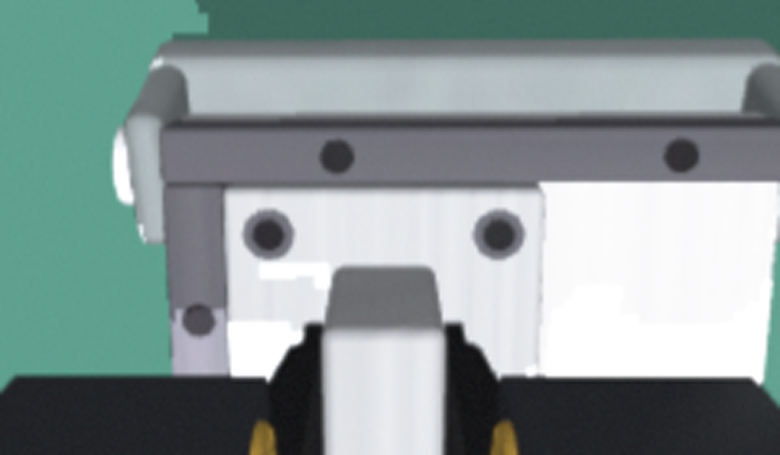

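The pad touches the ledge (row 187) and the side bar (col 225), with no visible gap, and is square. Now pressing.

Emit:
{"op": "jog_arm", "data": {
  "motion": [
    [0, 0, 0, 0, 0, 0.5, 0],
    [0, 0, 0, 0, 0, 0, 0],
    [0, 0, 0, 0, 0, 0, 0],
    [0, 0, 0, 0, 0, 0, 0]
  ]
}}

```text
t: 14.68
eef_pos: [534.3, -165.9, 145.2]
tcp_rot: [3.142, 0.278, 3.131]
ft_force: [-1.8, 6.8, 11.1]
opening: 0.187
grip_force: 30.0
```

```bash
python3 s.py
```

```text
pad [34.39 26.98 24.7 ] F [ 1.2  6.8 11.2] err [ 0.04 -0.01 -0.07] M [ 1.41 -0.19  0.04] 14.675 30.004366636276245
```

Run:
```python
from h import *
Q=[]
for i in range(5):
    c=env.read_camera("wrist");Q.append((cloud(c)-C0)@RC)
W=np.nanmedian(Q,0);save(c,"w5.png")
def fit(x0,x1,y0,y1,z0,z1):
    P=W[(W[...,0]>x0)&(W[...,0]<x1)&(W[...,1]>y0)&(W[...,1]<y1)&(W[...,2]>z0)&(W[...,2]<z1)]
    k=np.linalg.lstsq(np.c_[P[:,:2],np.ones(len(P))],P[:,2],rcond=None)[0]
    print(len(P),P.mean(0).round(1),"slopes deg",np.degrees(k[:2]).round(2))
fit(3,25,5,50,8,16)
fit(5,60,62,85,-5,5)
P=W[(W[...,2]>10)&(W[...,2]<15)&(W[...,0]>-8)&(W[...,0]<30)&(W[...,1]>-8)&(W[...,1]<60)]
print(np.percentile(P,[0.5,99.5],axis=0).round(1),cv2.minAreaRect(P[:,:2].astype(np.float32)))
s=env.state();print(RC.T@s["ft_force"],s["t"])
```

```text
2276 [12.2 27.5 12. ] slopes deg [-0.54  0.  ]
1970 [21.4 73.5 -0.1] slopes deg [0.05 0.1 ]
[[-0.3  0.1 10.3]
 [29.7 55.2 13.9]] ((14.753514289855957, 27.598407745361328), (55.98576354980469, 30.424102783203125), 89.9383544921875)
[ 2.22747913  6.40246539 10.73443224] 14.925
```

```bash
python3 -c "
from h import *
print(env.job_done())"
```

```text
the job is handed in; nothing more can be done
None
```

I handed the job in with the wear pad still gripped in the fence corner, touching both the ledge and the side bar, flush and square to about half a degree and pressed on the face with about 11–12 N; the hand-in returned no verdict.

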